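Park the foil box behind the post

TASK

Put the long blue box of kitchen foil away in the wooden bay on the bar counter, pushing it along the counter with the fingers: do not pick it up, lift it or tip it. It does not fit straight in past the steel post, so push it at an angle until its right end is behind the post, then push its left end so that it swings in too and the box lies square in the bay, flush along the back rail. Leave the glass, the jigger and the bitters bottle where they stand.

Things in the scene. Friction and masses are not known exactly. Their poses are not given: they have to be found in the camera images.
- bay: Fixed U of pale timber rails, 40 mm high, 14 mm thick, open to the robot, over a thin black mat (marking only). Origin on the counter where the stowed box's centre belongs; x points into the bay, y to its left; turned up to 0.18 rad. Back rail's inner face at x = +22.5 mm; end cheeks' inner faces at y = +170 and -170 mm, reaching out to x = -27.5 mm
- post_top (a point): Centre of the top of the fixed upright steel post, 20 mm diameter, 60 mm tall, in front of the bay's right part: at x = -52.5, y = -115 mm in the bay's frame (flat foot is look only). 65 mm free between post and back rail, 275 mm between left cheek and post (less than the box's length). Axes as the bay's
- foil: The rigid foil box, origin at the centre of its underside: 300 mm long (its y), 45 wide (x), 45 high, 0.3 to 0.65 kg; blue, silver band along its sides, white strip on top, orange band near each end. It slides when pushed low. Starts in front of the bay, right end left of the post, turned -0.2 to 0.5 rad from the bay (positive: right end nearer the bay)
- foil_left_end (a point): Centre of the box's left end face (its +y end), 150 mm from its centre; axes as those of the box
- foil_right_end (a point): Centre of the box's right end face (its -y end, the one next to the post), 150 mm from its centre; axes as those of the box
- glass: Rocks glass, clear, 80 mm diameter, 90 mm tall, standing right of the bay; origin at the centre of its underside. Not to be disturbed
- jigger: Steel jigger (waisted measuring cup), 46 mm diameter, 90 mm tall, standing front right of the bay; origin at the centre of its underside. Not to be disturbed
- bitters: Small amber bitters bottle, 48 mm diameter, 130 mm tall, standing behind the left part of the bay's back rail; origin at the centre of its underside. Not to be disturbed

How it is judged (in metres and radians):
On the way:
1. an end of the box is in behind the post while the box still lies at an angle (((x of foil_right_end in the frame of bay above -0.042 m and y of foil_right_end in the frame of bay below -0.11 m and angle between the y axis of foil and the y axis of bay, either way round above 0.07 rad) or (x of foil_left_end in the frame of bay above -0.042 m and y of foil_left_end in the frame of bay below -0.11 m and angle between the y axis of foil and the y axis of bay, either way round above 0.07 rad))), for 0.1 s.
At the end, for the whole second after the job is handed in: The box lies flat and at rest in the bay: its centre within 8 mm of flush against the back rail and within 24 mm of the bay's middle lengthwise, its length within 0.05 rad of the back rail (x of foil in the frame of bay between -0.008 and 0.008 m and y of foil in the frame of bay between -0.024 and 0.024 m and angle between the y axis of foil and the y axis of bay, either way round below 0.05 rad and height (world z) of foil below 0.005 m and angle between foil's own z axis and vertical below 0.05 rad and linear speed of foil below 0.01 m/s); the robot touches nothing.
It fails at once if the foil box is lifted (more than 10 mm) (height (world z) of foil above 0.01 m).
It fails at once if the foil box is tipped (more than 0.2 rad) (angle between foil's own z axis and vertical above 0.2 rad).
It fails at once if the glass is disturbed (moved more than 20 mm or tipped) (distance of glass from where it was at the start of the episode above 0.02 m or angle between glass's own z axis and vertical above 0.3 rad).
It fails at once if the jigger is disturbed (moved more than 20 mm or tipped) (distance of jigger from where it was at the start of the episode above 0.02 m or angle between jigger's own z axis and vertical above 0.3 rad).
It fails at once if the bitters is disturbed (moved more than 20 mm or tipped) (distance of bitters from where it was at the start of the episode above 0.02 m or angle between bitters's own z axis and vertical above 0.3 rad).
It also fails if it takes over 64 s, if anything falls off the work surface, if the arm or the gripper's body presses on something with over 40 N, if the wrist force passes 120 N, or if a joint passes its speed limit or range.

ROBOT

A 6-joint arm with a two-finger parallel gripper is mounted at the origin on the work surface. World frame = base frame: x ahead of the robot, y to its left, z up, the work surface at z = 0. Lengths are in mm, angles in rad, forces in N, time in s.
With the tool pointing down it reaches from about 350 to 775 mm from the base axis. Payload 7.3 kg.
Tool frame: the origin (TCP) lies on the front face of the gripper's body, between the roots of the fingers; the fingertips stand 66 mm ahead of it and the grasp point (between the pads) lies 47 mm ahead of it (bot.tcp_to_grasp is the z of the grasp point in the tool frame, in mm); z points along the fingers, y is the direction in which the jaws open and shut (so a half turn about z gives the same grasp; the last joint's range is limited). The gripper opens to 92 mm and grips with 3 to 60 N. Pads are 19 mm wide; open, the fingers measure 130 mm over their backs; the gripper's body (75 mm by 190 mm) begins 47 mm behind the grasp point.
Start: joints at [-1.386, 0.342, 1.524, -0, 1.275, -0.146], TCP at [170.542, -496.542, 292.241] pointing down, gripper open.
Joint ranges: [-2.53, 2.53], [-0.77, 2.02], [0.04, 2.7], [-1, 4.14], [0.28, 2.66], [-3.11, 3.11]. Speed limits (rad/s): [2.57, 2.57, 3.14, 3.14, 3.14, 3.14].

INTERFACE

Orientations are given as [roll, pitch, yaw] about the fixed x, y, z axes, in that order (R = Rz(yaw) Ry(pitch) Rx(roll)).
In Python, from plant import bot gives the robot as it stands.
- The arm moves only by the tool carry_out, never from a script. Its argument "deltas" is a list that holds one entry, the list of rows, each a list of 4 numbers: the shift along the tool's x, y, z in mm, then the turn about the tool's z in units of 5 degrees (1.0 is 5 degrees). A call has 1 to 20 rows; each row is the pose to reach, as a shift and turn from the pose commanded when the call began, along the tool's axes at that moment; what a row does not reach only later rows make up. A row lasts 1/10 s, in which the tool goes at most 50 mm and 8.59 degrees, less where a joint would pass 70% of its speed; a pose out of reach is approached as far as the arm can. A call with a gripper value outside its range is refused whole. "fingers" is the finger opening in mm, from 0 to 91.8, set as the call begins (left out, the last holds). The fingers move at their own pace and stop on an object; the grip force is fixed at half the most. Time passes only in rows, so rows that repeat a pose let the fingers close. It gives the time, the measured TCP pose, the force and the opening at its end, in the units of the state.
- bot.get_obs(): the state, without advancing time (a new reading comes with each control period).
- bot.capture(name): name is "scene" or "top"; returns (picture, depth): 384x512x3 uint8, blue, green, red; 384x512 float32, mm along the optical axis (not along the pixel's ray), 0 where there is no reading.
- bot.camera_model(name): a dict with "K" (3x3 intrinsics, pixels), "distortion" ([k1, k2, p1, p2, k3] as OpenCV has them; the pictures are not rectified), "camera_from_world" (4x4, takes a point from world to camera coordinates). Camera axes: x right, y down, z forward; pixel columns grow to the right and rows downward; lengths in mm; the calibration is good to about 2 mm. A picture is of the moment at which its call begins. camera_model takes no time and is no camera call.
- bot.close_job(): hands the job in, once; it reports no verdict.
The state is a dict: "time": time; "joint_positions": joint angles; "dq": joint speeds; "tau": joint torques, N m; "tool_pos": TCP position; "tcp_rot": TCP orientation; "contact_force": force on the tool from outside, world axes, zero at the start; "moment": the same for the moment, N m; "grip_width": finger opening in mm.
Only numpy, scipy, OpenCV 4.12 (cv2) and the standard library are available. Lean on these libraries where they do the work, as an engineer would, in place of code of your own. Each camera call takes 0.05 s, during which the arm holds its last target. There are 200 camera calls.

## Working session

There is one attempt and no reset: what is moved stays moved. The work goes in short steps, Python scripts to look and compute and a tool call to move; the robot and the scene stay as the last step left them, time stands still between calls to the robot, and variables do not carry over. Pictures are saved under pics/ and viewed, about 8 in all and at most 12, crops included, and the job is handed in when it is done.

Besides the shell and the picture viewer there is one more tool, called after "Call:" by a JSON object that holds its "op" and its "data". carry_out: Moves the arm, as the interface text tells. Its arguments: {"type":"object","properties":{"deltas":{"type":"array","items":{"type":"array","items":{"type":"array","items":{"type":"number"}}}},"fingers":{"type":"number"}},"required":["deltas"]}

```bash
mkdir -p pics; ls; python3 - <<'E'
from plant import bot
import cv2,numpy as np
o=bot.get_obs();print(o['time'],o['tool_pos'],o['tcp_rot'],o['grip_width'])
for n in("top","scene"):
    p,d=bot.capture(n);cv2.imwrite(f'pics/{n}0.png',p);np.save(f'{n}0.npy',d)
    m=bot.camera_model(n);print(n,np.round(m['K'],1).tolist(),m['distortion'],np.round(m['camera_from_world'],3).tolist())
E
```

```text
pics
0.0 [ 170.49222205 -496.23889082  291.55221146] [-3.14010720e+00 -2.31028734e-04  3.30802385e-01] 92.14516074228452
top [[365.2, 0.0, 254.8], [0.0, 365.2, 189.7], [0.0, 0.0, 1.0]] [-0.02083502  0.          0.          0.          0.        ] [[0.0, -0.999, 0.033, -35.983], [-0.984, -0.006, -0.177, 612.465], [0.177, -0.032, -0.984, 857.644], [0.0, 0.0, 0.0, 1.0]]
scene [[466.7, 0.0, 257.0], [0.0, 466.7, 189.9], [0.0, 0.0, 1.0]] [-0.19692598  0.          0.          0.          0.        ] [[-0.051, 0.999, -0.01, 55.988], [0.838, 0.037, -0.544, -467.635], [-0.543, -0.037, -0.839, 1592.92], [0.0, 0.0, 0.0, 1.0]]
```

View pics/top0.png

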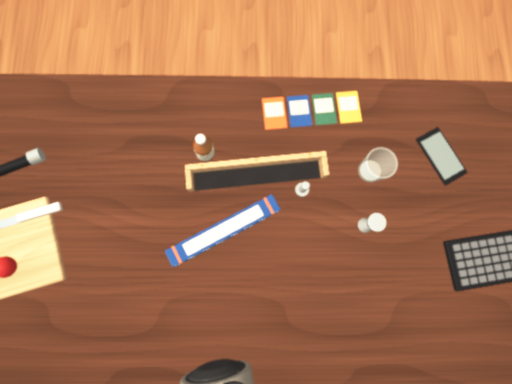

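View pics/scene0.png

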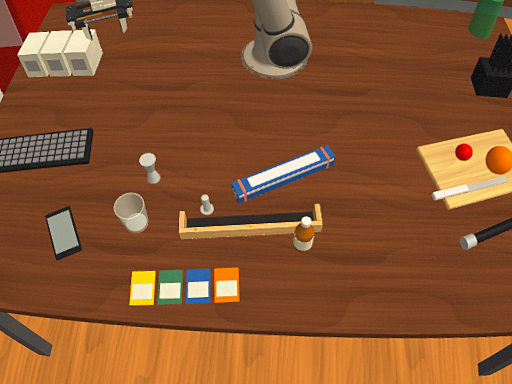

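```bash
cat > h.py <<'E'
from plant import bot
import cv2,numpy as np
def cloud(n="top",save=None):
    p,d=bot.capture(n)
    if save: cv2.imwrite('pics/'+save,p)
    m=bot.camera_model(n);v,u=np.mgrid[:384,:512]
    q=cv2.undistortPoints(np.stack([u.ravel(),v.ravel()],1).astype(np.float64)[:,None],m['K'],np.array(m['distortion'],float))[:,0]
    d=d.ravel();c=np.c_[q*d[:,None],d]
    T=np.linalg.inv(m['camera_from_world'])
    w=c@T[:3,:3].T+T[:3,3]
    return p,w.reshape(384,512,3),T,q.reshape(384,512,2)
def plane(T,q,z):
    r=np.concatenate([q,np.ones(q.shape[:-1]+(1,))],-1)@T[:3,:3].T
    return T[:3,3]+r*((z-T[2,3])/r[...,2])[...,None]
def rect(P):
    (c,s,a)=cv2.minAreaRect(P[:,:2].astype(np.float32))
    if s[0]>s[1]: a+=90; s=s[::-1]
    # a: direction of second side = a+90; long axis as y, yaw in (-90,90]
    a=(a+90)%180-90
    return np.array(c),np.array(s),np.radians(a)
def big(m):
    n,l,s,_=cv2.connectedComponentsWithStats(m.astype(np.uint8)); return l==1+np.argmax(s[1:,4])
def foil(save=None):
    p,w,T,q=cloud("top",save)
    b,g,r=[p[...,i].astype(int) for i in range(3)]
    P=plane(T,q,45.)
    z=(w[...,2]>38)&(w[...,2]<52)
    white=(np.minimum(np.minimum(b,g),r)>190)&(P[...,0]>300)&(P[...,0]<620)&(P[...,1]<260)&(P[...,1]>-215)
    white=big(white)
    blue=(b>r+50)&(P[...,0]>300)&(P[...,0]<620)&(P[...,1]<260)
    blue=big(cv2.dilate((blue|white).astype(np.uint8),np.ones((5,5))))&(blue|((r>b+30)&(r>180)&z)|white)
    return p,w,P,white,blue&z,T,q
BAY=None
E
python3 - <<'E'
from h import *
p,w,P,white,top,T,q=foil()
print('cam',T[:3,3])
print('z counter',np.median(w[250:300,100:150,2]),'std',np.std(w[250:300,100:150,2]))
print('white',white.sum(),rect(P[white]),'med z',np.median(w[white][:,2]))
print('top',top.sum(),rect(P[top]))
b,g,r=[p[...,i].astype(int) for i in range(3)]
tim=np.zeros((384,512),bool);tim[145:200,180:335]=((r>170)&(g>130)&(b<190)&(r>b+40))[145:200,180:335]
tim=big(tim);R=plane(T,q,40.)
t2=tim&(w[...,2]>34)
print('timber z',np.percentile(w[tim][:,2],[5,50,95]))
print('rails',tim.sum(),t2.sum(),rect(R[tim]),rect(R[t2]))
mat=np.zeros_like(tim);mat[155:195,185:330]=(p.max(2)<45)[155:195,185:330];mat=big(mat);print('mat',mat.sum(),rect(plane(T,q,1.)[mat]))
for n,(u,v,s,h) in dict(post=(303,188,14,60),jig=(372,222,18,90),glass=(378,165,24,90),bit=(203,148,18,130)).items():
    W=w[v-s:v+s,u-s:u+s].reshape(-1,3);k=abs(W[:,2]-h)<8
    print(n,k.sum(),W[k].mean(0) if k.any() else W[:,2].max(),rect(W[k])[1] if k.sum()>3 else '')
E
```

```text
cam [450.87853121  -4.54297075 953.23072502]
z counter 0.577618366464435 std 38.112719610017024
white 1152 (array([514.1864624 ,  43.86789703]), array([ 33.16464996, 212.35935974]), np.float64(0.4938159460481566)) med z 45.816843570769834
top 2066 (array([513.90734863,  44.65290833]), array([ 45.18899536, 298.40692139]), np.float64(0.4931321128592515))
timber z [ 0.4669371  39.04563726 42.27435826]
rails 1426 1025 (array([667.92687988, -39.878479  ]), array([ 71.24479675, 371.16516113]), np.float64(0.10339998402957898)) (array([669.18249512, -39.65617371]), array([ 63.67463684, 367.37335205]), np.float64(0.11054214930949435))Traceback (most recent call last):
  File "<stdin>", line 13, in <module>
  File "h.py", line 22, in big
    n,l,s,_=cv2.connectedComponentsWithStats(m.astype(np.uint8)); return l==1+np.argmax(s[1:,4])
                                                                              ~~~~~~~~~^^^^^^^^^
    return _wrapfunc(a, 'argmax', axis=axis, out=out, **kwds)
    return bound(*args, **kwds)
ValueError: attempt to get argmax of an empty sequence
```

```bash
cat >> h.py <<'E'
O=np.array([664.7,-40.2]);A=0.1105
def rot(a): return np.array([[np.cos(a),-np.sin(a)],[np.sin(a),np.cos(a)]])
def inbay(p): return (np.asarray(p)[...,:2]-O)@rot(A)
def toworld(p): return np.asarray(p)@rot(A).T+O
def state(save=None):
    p,w,P,white,top,T,q=foil(save)
    for n,m in(('white',white),('top',top)):
        c,s,a=rect(P[m]);e=rot(a)@np.array([0,150])
        print(n,m.sum(),'size',s.round(),'bay c',inbay(c).round(1),'rel',round(a-A,3),'L',inbay(c+e).round(1),'R',inbay(c-e).round(1),'world',c.round(),'yaw',round(a,3))
    o=bot.get_obs();print('t',round(o['time'],2),'tcp',np.round(o['tool_pos'],1),np.round(o['tcp_rot'],3),'bay tcp',inbay(o['tool_pos']).round(1),'F',np.round(o['contact_force'],1))
E
python3 - <<'E'
from h import *
p,w,T,q=cloud("top")
b,g,r=[p[...,i].astype(int) for i in range(3)]
tim=np.zeros((384,512),bool);tim[145:200,180:335]=((r>170)&(g>130)&(b<190)&(r>b+40)&(w[...,2]>34)&(w[...,2]<46))[145:200,180:335]
R=plane(T,q,40.);B=inbay(R[big(tim)]);print('rail bay extents',np.percentile(B,[0,1,99,100],axis=0).round(1).tolist())
k=B[abs(B[:,1])<160];print('back rail fit',np.polyfit(k[:,1],k[:,0],1))
for n,(u,v,s,h) in dict(post=(303,188,14,60),jig=(372,222,20,90),glass=(378,165,26,90),bit=(203,148,18,130)).items():
    W=w[v-s:v+s,u-s:u+s].reshape(-1,3);k=abs(W[:,2]-h)<8
    if k.sum()>3: print(n,k.sum(),rect(W[k])[:2],'bay',inbay(rect(W[k])[0]))
    else: print(n,W[:,2].max())
state()
E
```

```text
rail bay extents [[-27.3, -183.6], [-26.0, -182.5], [36.0, 182.7], [36.3, 183.7]]
back rail fit [1.08693946e-03 2.86217787e+01]
post 49 (array([ 624.26306152, -159.05177307]), array([17.31364632, 17.38596153])) bay [ -53.2967278  -113.66771205]
jig 269 (array([ 529.73657227, -325.39141846]), array([42.94424438, 43.79779053])) bay [-165.58985649 -268.56893233]
glass 229 (array([ 677.42913818, -346.37051392]), array([77.71909332, 78.73418427])) bay [ -21.11153035 -305.70691493]
bit 80 (array([720.64807129,  97.7427063 ]), array([21.49943542, 21.54324913])) bay [ 70.81851725 130.931717  ]
white 1152 size [ 33. 212.] bay c [-140.3  100.2] rel 0.383 L [-196.4  239.3] R [-84.2 -39. ] world [514.  44.] yaw 0.494
top 2059 size [ 45. 298.] bay c [-140.5  101. ] rel 0.383 L [-196.5  240.1] R [-84.5 -38.2] world [514.  45.] yaw 0.493
t 0.25 tcp [ 170.5 -496.4  291.9] [-3.141 -0.     0.331] bay tcp [-541.5 -398.9] F [ 0.2 -0.5 -0.4]
```

```bash
cat >> h.py <<'E'
def go(x,y,z,yaw):
    o=bot.get_obs();t=o['tool_pos'];ty=o['tcp_rot'][2]
    c,s=np.cos(ty),np.sin(ty);dx,dy=x-t[0],y-t[1]
    d=(yaw-ty+np.pi/2)%np.pi-np.pi/2
    return np.round([dx*c+dy*s,dx*s-dy*c,t[2]-z,-np.degrees(d)/5],2)
def gobox(c,a,p,z=74,yaw=None):
    w=np.array(c)+rot(a)@np.array(p,float);return go(*w,z,a if yaw is None else yaw)
E
python3 - <<'E'
from h import *
c=(514,44.3)
print(gobox(c,.493,(-65,10),200),gobox(c,.493,(-65,10)))
E
```

```text
[ 434.7  -399.21   91.92   -1.86] [ 434.7  -399.21  217.92   -1.86]
```

Call:
{"op": "carry_out", "data": {"deltas": [[[40, -36, 0, 0], [80, -72, 10, -0.3], [120, -110, 20, -0.6], [160, -147, 30, -0.9], [195, -180, 40, -1.2], [230, -212, 50, -1.5], [265, -244, 60, -1.86], [300, -276, 70, -1.86], [335, -308, 80, -1.86], [370, -340, 90, -1.86], [400, -368, 92, -1.86], [420, -386, 92, -1.86], [435, -399, 92, -1.86], [435, -399, 92, -1.86], [435, -399, 92, -1.86], [435, -399, 92, -1.86]]], "fingers": 0}}

```text
time: 1.85
tool_pos: [451.9, 21.3, 200.1]
tcp_rot: [3.142, 0.001, 0.492]
contact_force: [0.3, 0.0, 0.1]
grip_width: 0.4
```

```bash
python3 - <<'E'
from h import *
o=bot.get_obs();print(o['time'],o['tool_pos'],o['tcp_rot'],o['grip_width'])
c=(514,44.3)
print(gobox(c,.493,(-65,10)),gobox(c,.493,(10,10)))
E
```

```text
1.85 [451.87855938  21.34401538 200.13123586] [3.14158989e+00 6.24285793e-04 4.92297924e-01] 0.39562156261566694
[ 5.9000e-01 -8.2000e-01  1.2613e+02 -1.0000e-02] [ 7.5590e+01 -8.8000e-01  1.2613e+02 -1.0000e-02]
```

Call:
{"op": "carry_out", "data": {"deltas": [[[0, 0, 40, 0], [0, 0, 80, 0], [0, 0, 115, 0], [0, 0, 126, 0], [0, 0, 126, 0], [10, 0, 126, 0], [20, 0, 126, 0], [27, 0, 126, 0], [32, 0, 126, 0], [37, 0, 126, 0], [42, 0, 126, 0], [47, 0, 126, 0], [52, 0, 126, 0], [57, 0, 126, 0], [62, 0, 126, 0], [66, 0, 126, 0], [70, 0, 126, 0], [74, 0, 126, 0], [76, 0, 126, 0], [76, 0, 126, 0]]]}}

```text
time: 3.85
tool_pos: [518.9, 58.3, 74.3]
tcp_rot: [-3.141, 0.001, 0.493]
contact_force: [-4.1, -1.7, 1.7]
grip_width: 0.6
```

```bash
python3 - <<'E'
from h import *
state('a1.png')
E
```

```text
white 934 size [ 49. 119.] bay c [-95.9 147.6] rel -0.157 L [-72.4 295.8] R [-119.4   -0.5] world [553.  96.] yaw -0.047
top 0 size [0. 0.] bay c [-656.2  113.3] rel -0.11 L [-639.7  262.3] R [-672.8  -35.8] world [0. 0.] yaw 0.0
t 3.9 tcp [518.9  58.3  74.3] [-3.141e+00  1.000e-03  4.930e-01] bay tcp [-134.   113.9] F [-4.1 -1.3  2.2]
```

View pics/a1.png

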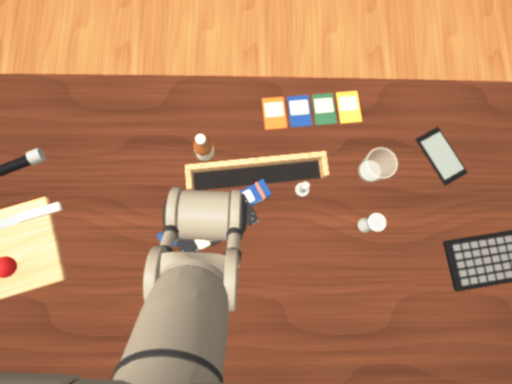

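```bash
cat >> h.py <<'E'
def state(save=None,n="scene"):
    p,w,T,q=cloud(n,save)
    b,g,r=[p[...,i].astype(int) for i in range(3)]
    P=plane(T,q,45.)
    roi=(w[...,2]>39)&(w[...,2]<51)&(P[...,0]>380)&(P[...,0]<720)&(abs(P[...,1]-20)<290)
    m=roi&((b>r+50)|((b>150)&(g>150)&(r>150))|((r>g+70)&(r>150)))
    m=cv2.morphologyEx(m.astype(np.uint8),cv2.MORPH_CLOSE,np.ones((3,3)));m=big(m)
    c,s,a=rect(P[m]);e=rot(a)@np.array([0,150])
    print(n,m.sum(),'size',s.round(1),'bay c',inbay(c).round(1),'rel',round(a-A,3),'L',inbay(c+e).round(1),'R',inbay(c-e).round(1),'world',c.round(1),'yaw',round(a,3))
    o=bot.get_obs();print('t',round(o['time'],2),'tcp',np.round(o['tool_pos'],1),np.round(o['tcp_rot'],3),'bay tcp',inbay(o['tool_pos']).round(1),'F',np.round(o['contact_force'],1))
    return c,a
E
python3 - <<'E'
from h import *
state('s1.png')
E
```

```text
scene 1541 size [ 49.2 297.7] bay c [-95.3 118.3] rel 0.377 L [-150.5  257.7] R [-40.1 -21.2] world [556.9  66.8] yaw 0.488
t 3.95 tcp [518.9  58.2  74.3] [-3.141e+00  1.000e-03  4.930e-01] bay tcp [-134.   113.9] F [-3.7 -0.6  2.1]
```

View pics/s1.png

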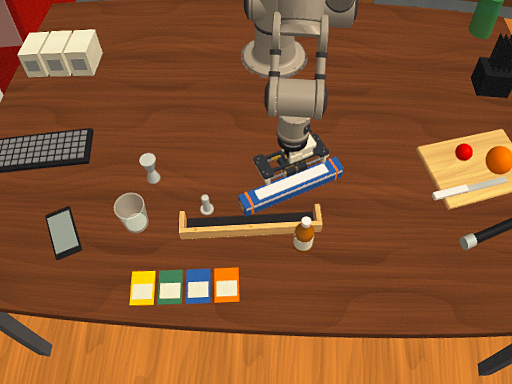

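Call:
{"op": "carry_out", "data": {"deltas": [[[-20, 0, 0, 0], [-40, 0, 0, 0], [-40, 0, -40, 0], [-40, 0, -80, -1], [-35, -20, -110, -2.5], [-30, -50, -120, -4], [-20, -80, -120, -5.5], [-10, -120, -120, -7], [0, -150, -120, -8.5], [10, -180, -120, -10], [20, -190, -120, -11.5], [32, -195, -120, -13], [32, -195, -120, -14.5], [32, -195, -120, -16], [32, -195, -120, -17.5], [32, -195, -120, -18], [32, -195, -120, -18], [32, -195, -120, -18]]]}}

```text
time: 5.75
tool_pos: [455.5, 245.2, 194.3]
tcp_rot: [3.141, 0.0, 2.063]
contact_force: [0.5, 1.9, 0.2]
grip_width: 0.1
```

```bash
python3 - <<'E'
from h import *
for n in("top","scene"): c,a=state(None,n)
c=toworld((-98.5,117.5));a=.49
print(bot.get_obs()['joint_positions'])
print(gobox(c,a,(0,185),yaw=a+np.pi/2),gobox(c,a,(0,57.5),yaw=a+np.pi/2))
E
```

```text
top 2138 size [ 46.2 297.4] bay c [-98.6 117.6] rel 0.383 L [-154.8  256.7] R [-42.5 -21.5] world [553.7  65.8] yaw 0.494
t 5.8 tcp [455.4 245.2 194.3] [3.141 0.    2.063] bay tcp [-176.6  306.7] F [ 0.2 -0.2 -0.3]
scene 1571 size [ 51.1 298.6] bay c [-94.8 118. ] rel 0.38 L [-150.4  257.3] R [-39.3 -21.4] world [557.4  66.6] yaw 0.49
t 5.85 tcp [455.3 245.1 194.3] [3.141 0.    2.063] bay tcp [-176.6  306.7] F [ 1.5 -1.  -0. ]
[ 3.45564910e-01  4.29204477e-01  1.68591544e+00  1.18918387e-05
  1.02587238e+00 -1.46545582e-01]
[-1.9660e+01  2.4300e+00  1.2025e+02  2.0000e-02] [-1.4716e+02  2.1600e+00  1.2025e+02  2.0000e-02]
```

Call:
{"op": "carry_out", "data": {"deltas": [[[0, 2, 50, 0], [0, 2, 95, 0], [0, 2, 118, 0], [-10, 2, 120, 0], [-25, 2, 120, 0], [-38, 2, 120, 0], [-46, 2, 120, 0], [-54, 2, 120, 0], [-62, 2, 120, 0], [-70, 2, 120, 0], [-78, 2, 120, 0], [-86, 2, 120, 0], [-94, 2, 120, 0], [-102, 2, 120, 0], [-110, 2, 120, 0], [-118, 2, 120, 0], [-125, 2, 120, 0], [-131, 2, 120, 0], [-136, 2, 120, 0], [-136, 2, 120, 0]]]}}

```text
time: 7.85
tool_pos: [522.1, 125.6, 75.5]
tcp_rot: [3.139, 0.001, 2.063]
contact_force: [0.1, -0.3, -0.1]
grip_width: 0.5
```

```bash
python3 - <<'E'
from h import *
for n in("top","scene"): c,a=state(None,n)
E
```

```text
top 1812 size [ 45.6 271.7] bay c [-60.1  19.8] rel 0.385 L [-116.4  158.8] R [  -3.7 -119.3] world [602.8 -27.2] yaw 0.496
t 7.9 tcp [522.  125.6  75.2] [3.140e+00 1.000e-03 2.063e+00] bay tcp [-123.5  180.5] F [ 0.8 -0.2  0.1]
scene 1623 size [ 51.7 295.6] bay c [-62.4  31.6] rel 0.375 L [-117.4  171.1] R [  -7.4 -108. ] world [599.2 -15.7] yaw 0.486
t 7.95 tcp [521.9 125.7  75. ] [3.140e+00 1.000e-03 2.063e+00] bay tcp [-123.7  180.6] F [-0.7 -0.2 -0.6]
```

Call:
{"op": "carry_out", "data": {"deltas": [[[-5, 0, 0, 0], [-9, 0, 0, 0], [-12, 0, 0, 0], [-13, 0, 0, 0], [-13, 0, 0, 0], [-13, 0, 0, 0]]]}}

```text
time: 8.55
tool_pos: [527.4, 115.0, 74.5]
tcp_rot: [3.141, -0.0, 2.064]
contact_force: [-2.8, 4.9, 3.0]
grip_width: 0.0
```

```bash
python3 - <<'E'
from h import *
for n in("top","scene"): c,a=state(None,n)
E
```

```text
top 2523 size [158.6 363.1] bay c [-45.3   0.5] rel 0.001 L [-45.4 150.5] R [ -45.2 -149.5] world [619.7 -44.7] yaw 0.111
t 8.6 tcp [527.4 115.   74.4] [ 3.141 -0.     2.064] bay tcp [-119.4  169.4] F [-1.6  4.4  4. ]
scene 1632 size [ 50.7 295. ] bay c [-57.  20.] rel 0.384 L [-113.2  159. ] R [  -0.7 -119.1] world [605.9 -26.6] yaw 0.495
t 8.65 tcp [527.4 115.   74.4] [ 3.142 -0.     2.064] bay tcp [-119.4  169.4] F [-2.1  4.4  3.9]
```

Call:
{"op": "carry_out", "data": {"deltas": [[[15, 0, 0, 0], [30, 0, 0, 0], [30, 0, -40, 0], [30, 0, -80, 1], [30, -20, -90, 2.5], [20, -40, -90, 4], [0, -60, -90, 5.5], [-15, -70, -90, 7], [-30, -75, -90, 8.5], [-45, -75, -90, 10], [-45, -75, -90, 11.5], [-45, -75, -90, 13], [-45, -75, -90, 14.5], [-45, -75, -90, 16], [-45, -75, -90, 17.5], [-45, -75, -90, 18], [-45, -75, -90, 18], [-45, -75, -90, 18]]]}}

```text
time: 10.45
tool_pos: [482.4, 40.1, 164.1]
tcp_rot: [3.141, 0.0, 0.495]
contact_force: [0.5, -0.4, 0.3]
grip_width: 0.5
```

```bash
python3 - <<'E'
from h import *
for n in("top","scene"): c,a=state(None,n)
c=toworld((-60.7,20));a=.494
print(gobox(c,a,(-55,115)),gobox(c,a,(-32,115)))
E
```

```text
top 2213 size [123.8 363.3] bay c [-28.    0.5] rel -0.002 L [-27.7 150.5] R [ -28.3 -149.5] world [636.8 -42.8] yaw 0.109
t 10.5 tcp [482.5  40.  164.1] [3.141 0.    0.495] bay tcp [-172.2   99.8] F [ 0.2  0.1 -0.2]
scene 1674 size [ 58.3 296.9] bay c [-58.9  20.9] rel 0.359 L [-111.6  161.4] R [  -6.3 -119.6] world [603.8 -25.9] yaw 0.469
t 10.55 tcp [482.6  39.9 164.1] [3.141 0.    0.495] bay tcp [-172.2   99.7] F [-0.1  0.2  0.3]
[1.857e+01 6.100e-01 9.014e+01 1.000e-02] [4.157e+01 6.200e-01 9.014e+01 1.000e-02]
```

Call:
{"op": "carry_out", "data": {"deltas": [[[5, 0, 45, 0], [10, 0, 80, 0], [10, 0, 90, 0], [20, 0, 90, 0], [30, 0, 90, 0], [37, 0, 90, 0], [42, 0, 90, 0.2], [46, 0, 90, 0.5], [50, 0, 90, 0.8], [54, 0, 90, 1.1], [58, 0, 90, 1.4], [62, 0, 90, 1.7], [66, 0, 90, 2], [69, 0, 90, 2.2], [72, 0, 90, 2.4], [72, 0, 90, 2.4]]]}}

```text
time: 12.15
tool_pos: [546.8, 73.8, 74.2]
tcp_rot: [3.141, -0.001, 0.283]
contact_force: [-0.5, 0.3, -0.2]
grip_width: 0.2
```

```bash
sed -i 's/((b>150)&(g>150)&(r>150))/((b>150)\&(g>150)\&(r>150)\&(r<b+30))/' h.py; python3 - <<'E'
from h import *
for n in("top","scene"): c,a=state(None,n)
E
```

```text
top 1153 size [ 45.7 179.5] bay c [-34.6 -35.1] rel 0.208 L [-65.6 111.7] R [  -3.7 -181.9] world [634.1 -78.9] yaw 0.319
t 12.2 tcp [546.8  73.7  74.2] [ 3.141e+00 -1.000e-03  2.840e-01] bay tcp [-104.7  126.2] F [-0.2  0.6 -0.9]
scene 1686 size [ 51.7 297.7] bay c [-43.6  23.2] rel 0.182 L [-70.8 170.7] R [ -16.4 -124.3] world [618.8 -21.9] yaw 0.293
t 12.25 tcp [546.7  73.7  74.2] [ 3.141e+00 -1.000e-03  2.840e-01] bay tcp [-104.7  126.2] F [0.3 0.3 0.4]
```

Call:
{"op": "carry_out", "data": {"deltas": [[[-20, 0, 0, 0], [-30, 0, -20, 0], [-30, 0, -60, -1], [-30, -20, -90, -2.5], [-20, -50, -90, -4], [-10, -75, -90, -5.5], [5, -90, -90, -7], [20, -92, -90, -8.5], [37, -92, -90, -10], [37, -92, -90, -11.5], [37, -92, -90, -13], [37, -92, -90, -14.5], [37, -92, -90, -16], [37, -92, -90, -17.5], [37, -92, -90, -18], [37, -92, -90, -18], [37, -92, -90, -18]]]}}

```text
time: 13.95
tool_pos: [556.1, 172.3, 164.2]
tcp_rot: [3.141, 0.0, 1.853]
contact_force: [-0.2, 0.3, 0.4]
grip_width: 0.6
```

```bash
python3 - <<'E'
from h import *
for n in("top","scene"): c,a=state(None,n)
c=toworld((-46,23));a=A+.195
print(gobox(c,a,(0,160),yaw=a+np.pi/2),gobox(c,a,(0,135),yaw=a+np.pi/2))
E
```

```text
top 2069 size [ 46.1 298.5] bay c [-47.1  23.1] rel 0.208 L [-78.1 169.9] R [ -16.1 -123.7] world [615.3 -22.4] yaw 0.318
t 14.0 tcp [556.  172.3 164.2] [3.141 0.    1.853] bay tcp [-84.6 223.2] F [-0.1  0.5 -0. ]
scene 1693 size [ 51.1 297.5] bay c [-45.1  23. ] rel 0.197 L [-74.4 170.1] R [ -15.7 -124.1] world [617.4 -22.3] yaw 0.308
t 14.05 tcp [556.  172.3 164.2] [3.141 0.    1.853] bay tcp [-84.6 223.2] F [ 0.6  0.3 -0.5]
[-43.88   0.1   90.18  -0.26] [-68.88   0.68  90.18  -0.26]
```

Call:
{"op": "carry_out", "data": {"deltas": [[[0, 0, 45, -0.2], [0, 0, 80, -0.2], [0, 0, 90, -0.2], [-15, 0, 90, -0.2], [-30, 0, 90, -0.2], [-39, 0, 90, -0.2], [-44, 0, 90, -0.2], [-49, 0, 90, -0.2], [-54, 0, 90, -0.2], [-59, 0, 90, -0.2], [-64, 0, 90, -0.2], [-67, 0, 90, -0.2], [-69, 0, 90, -0.2], [-69, 0, 90, -0.2]]]}}

```text
time: 15.45
tool_pos: [576.0, 106.7, 75.9]
tcp_rot: [3.138, -0.0, 1.872]
contact_force: [-0.7, 5.2, 3.1]
grip_width: 0.5
```

Call:
{"op": "carry_out", "data": {"deltas": [[[15, 0, 0, 0], [30, 0, 0, 0], [30, 0, -40, 0], [30, 0, -80, 1], [30, -20, -90, 2.5], [20, -40, -90, 4], [0, -60, -90, 5.5], [-15, -70, -90, 7], [-30, -70, -90, 8.5], [-35, -70, -90, 10], [-35, -70, -90, 11.5], [-35, -70, -90, 13], [-35, -70, -90, 14.5], [-35, -70, -90, 16], [-35, -70, -90, 17.5], [-35, -70, -90, 19], [-35, -70, -90, 19.4], [-35, -70, -90, 19.4]]]}}

```text
time: 17.25
tool_pos: [518.4, 52.8, 164.2]
tcp_rot: [3.142, 0.0, 0.18]
contact_force: [0.0, 1.2, 0.2]
grip_width: 0.6
```

```bash
python3 - <<'E'
from h import *
for n in("top","scene"): c,a=state('b_'+n+'.png',n)
E
```

```text
top 1232 size [ 64.  182.2] bay c [-40.8 -59.9] rel 0.208 L [-71.8  86.8] R [  -9.9 -206.7] world [ 630.7 -104.3] yaw 0.318
t 17.3 tcp [518.5  52.7 164.2] [3.142 0.    0.181] bay tcp [-135.1  108.5] F [-0.2  0.4 -0. ]
scene 1710 size [ 47.7 296.8] bay c [-41.4  -1. ] rel 0.21 L [-72.7 145.7] R [ -10.2 -147.8] world [623.6 -45.8] yaw 0.32
t 17.35 tcp [518.5  52.5 164.2] [3.142 0.    0.181] bay tcp [-135.1  108.3] F [ 0.1 -0.5  0.7]
```

View pics/b_scene.png

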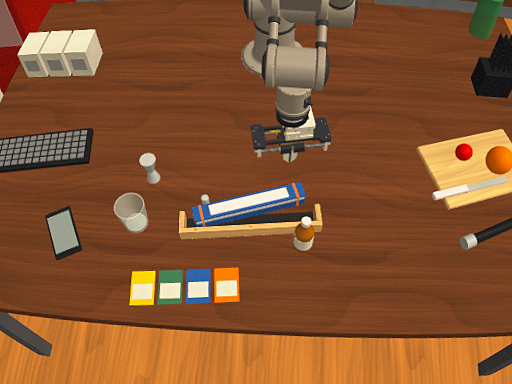

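Call:
{"op": "carry_out", "data": {"deltas": [[[0, 0, 45, 0.8], [0, 0, 80, 0.8], [0, 0, 90, 0.8], [10, 1, 90, 0.8], [20, 1, 90, 0.8], [28, 2, 90, 0.8], [34, 2, 90, 0.8], [40, 3, 90, 0.8], [46, 3, 90, 0.8], [52, 4, 90, 0.8], [58, 4, 90, 0.8], [64, 4, 90, 0.8], [70, 5, 90, 0.8], [76, 5, 90, 0.8], [82, 6, 90, 0.8], [87, 6, 90, 0.8], [91, 6, 90, 0.8], [94, 7, 90, 0.8], [96, 7, 90, 0.8], [96, 7, 90, 0.8]]]}}

```text
time: 19.35
tool_pos: [614.9, 62.0, 74.2]
tcp_rot: [3.141, -0.001, 0.109]
contact_force: [-0.6, 0.4, -0.7]
grip_width: 0.6
```

```bash
python3 - <<'E'
from h import *
for n in("top","scene"): c,a=state(None,n)
E
```

```text
top 1109 size [ 46.1 167.1] bay c [-17.7 -72.2] rel -0.071 L [-7.1 77.4] R [ -28.3 -221.8] world [ 655.1 -113.9] yaw 0.04
t 19.4 tcp [614.9  62.   74.2] [ 3.141e+00 -1.000e-03  1.090e-01] bay tcp [-38.3 107.1] F [ 0.3 -0.7 -1.3]
scene 1722 size [ 48.1 296.8] bay c [-9.8 -7.4] rel -0.079 L [  2.  142.2] R [ -21.6 -156.9] world [655.8 -48.6] yaw 0.032
t 19.45 tcp [614.8  62.   74.3] [ 3.141e+00 -1.000e-03  1.090e-01] bay tcp [-38.3 107. ] F [-0.3 -0.3  1. ]
```

Call:
{"op": "carry_out", "data": {"deltas": [[[-20, 0, 0, 0], [-38, 0, 0, 0], [-40, 35, 0, 0], [-40, 75, 0, 0], [-40, 115, 0, 0], [-40, 150, 0, 0], [-40, 170, 0, 0], [-40, 172, 0, 0], [-34, 172, 0, 0], [-28, 172, 0, 0], [-22, 172, 0, 0], [-16, 172, 0, 0], [-11, 172, 0, 0], [-7, 172, 0, 0], [-3, 172, 0, 0], [1, 172, 0, 0], [4, 172, 0, 0], [5, 172, 0, 0], [5, 172, 0, 0]]]}}

```text
time: 21.35
tool_pos: [637.9, -108.5, 74.2]
tcp_rot: [3.142, 0.001, 0.109]
contact_force: [-4.1, -0.9, 3.4]
grip_width: 0.4
```

```bash
python3 - <<'E'
from h import *
for n in("top","scene"): c,a=state(None,n)
E
```

```text
top 757 size [ 44.7 115.6] bay c [-0.9 86.5] rel 0.003 L [ -1.4 236.5] R [ -0.4 -63.5] world [654.3  45.6] yaw 0.114
t 21.4 tcp [ 637.9 -108.5   74.2] [3.142e+00 1.000e-03 1.090e-01] bay tcp [-34.1 -65. ] F [-5.2 -1.3  2.2]
scene 1704 size [ 58.3 296.3] bay c [ 1.9 -5.7] rel 0.035 L [ -3.4 144.2] R [   7.2 -155.6] world [667.2 -45.6] yaw 0.146
t 21.45 tcp [ 637.9 -108.6   74.2] [3.142e+00 1.000e-03 1.090e-01] bay tcp [-34.1 -65. ] F [-5.  -1.9  3.5]
```

Call:
{"op": "carry_out", "data": {"deltas": [[[-20, 0, 0, 0], [-45, 0, 0, 0], [-70, 0, 0, 0], [-80, 0, -40, 0], [-100, 0, -80, 0], [-140, 0, -120, 0], [-180, 0, -150, 0], [-210, 20, -150, 0], [-220, 60, -150, 0], [-220, 100, -150, 0], [-220, 150, -150, 0], [-220, 200, -150, 0], [-220, 250, -150, 0], [-230, 290, -150, 0], [-230, 290, -150, 0], [-230, 290, -150, 0]]]}}

```text
time: 23.05
tool_pos: [441.1, -422.3, 223.6]
tcp_rot: [-3.141, -0.001, 0.107]
contact_force: [-0.6, 1.9, 0.3]
grip_width: 0.1
```

```bash
python3 - <<'E'
from h import *
for n in("top","scene"): c,a=state('f_'+n+'.png',n)
p,w,T,q=cloud("top")
for n,(u,v,s,h) in dict(jig=(372,222,20,90),glass=(378,165,26,90),bit=(203,148,18,130)).items():
    W=w[v-s:v+s,u-s:u+s].reshape(-1,3);k=abs(W[:,2]-h)<8
    print(n,k.sum(),inbay(rect(W[k])[0]) if k.sum()>3 else '')
E
```

```text
top 1967 size [ 44.6 299.2] bay c [-1.1 -5.4] rel -0.001 L [ -1.  144.6] R [  -1.2 -155.4] world [664.2 -45.7] yaw 0.11
t 23.1 tcp [ 441.3 -421.2  223.9] [-3.141 -0.     0.109] bay tcp [-264.  -354.1] F [-0.5  0.3 -1.3]
scene 1799 size [ 54.9 296.4] bay c [ 5.5 -5.8] rel -0.006 L [  6.3 144.2] R [   4.6 -155.8] world [670.8 -45.3] yaw 0.105
t 23.15 tcp [ 441.5 -420.7  224.1] [-3.141 -0.     0.11 ] bay tcp [-263.8 -353.5] F [ 0.4  0.8 -0.3]
jig 270 [-165.38881256 -268.48601305]
glass 224 [ -21.3146878  -305.25097534]
bit 79 [ 71.18942705 130.96599029]
```

View pics/f_top.png

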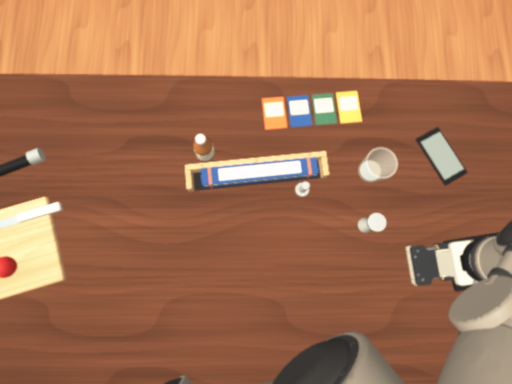

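The picture shows the box in the bay, from (200,175) to (322,165), flush along the back rail. The post is at (303,188) and the other objects have not moved. The robot is clear of everything.

```bash
python3 -c "
from plant import bot
print(bot.close_job())"
```

```text
the job is handed in; nothing more can be done
None
```

The foil box is stowed in the bay and the job is handed in, after about 23 s of the 64 s allowed; no verdict was reported.

**How it went:** I worked with the fingers closed. I pushed the box sideways, then along its length at about 0.38 rad, until its right end was behind the post at about (-4, -119) mm in the bay frame. Next I swung the left end part-way, pushed the box about 25 mm further along, and swung it fully in. A last push near the right end squared it against the back rail.

**Last checks:**

| Check | Top view | Scene view |
|---|---|---|
| Box centre x in the bay | -1.1 mm | +5.5 mm |
| Box centre y in the bay | -5.4 mm | -5.8 mm |
| Angle to the bay | -0.001 rad | -0.006 rad |

- **Disagreement:** the two views differ by about 6.6 mm in x. The scene view had read 2 to 4 mm too far in x against clear top views earlier, so I trusted the top view. Both readings are within the 8 mm limit.
- **Other objects:** the glass, jigger and bitters bottle each measured within 1 mm of where they started.
- **Robot:** it stood clear of everything when I handed in.

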